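# Snap the drilled sleeve onto the gauge stand

## Robot

A 6-joint arm with a two-finger parallel gripper is mounted at the origin on a cart in front of the work surface, level with it; the furniture and walls round the work are solid. World frame = base frame: x ahead of the robot, y to its left, z up, the work surface at z = 0. Lengths are in mm, angles in rad, forces in N, time in s.
With the tool pointing down it reaches from about 275 to 750 mm from the base axis. Payload 10.2 kg.
Tool frame: the origin (TCP) lies midway between the tips of the shut fingers; the grasp point (between the pads) lies 19 mm behind it (ctrl.grasp_offset is the distance from the TCP to the grasp point, in mm); z points along the fingers, y is the line along which they close (so a half turn about z gives the same grasp; the last joint's range is limited). The gripper opens to 85 mm and grips with 20 to 120 N. Pads are 22 mm wide; open, the fingers measure 114 mm over their backs; the gripper's body (76 mm by 85 mm) begins 54 mm behind the grasp point. The pads swing forward as they close: fully open they stand 13 mm farther back than shut.
Start: joints at [1.088, 0.313, 1.498, -0, 1.331, -0.223], TCP at [134.878, 507.384, 231.294] pointing down, gripper open.
Joint ranges: [-2.94, 2.94], [-0.97, 2.17], [0.19, 2.56], [-1.23, 4.37], [0.02, 3.11], [-2.88, 2.88]. Speed limits (rad/s): [2.39, 2.39, 3.01, 3.14, 3.14, 3.14].

## Interface

Orientations are given as a unit quaternion [w, x, y, z].
In Python, from rig import ctrl, viewer, models gives the robot as it stands. The module is installed in compiled form; this text tells all that it offers.
- The arm moves only by the shell command python3 -m pendant 'ROWS' [OPENING] [FORCE]. ROWS is text: rows parted by semicolons, each of 4 numbers parted by spaces: the shift along the tool's x, y, z in m, then the turn about the tool's z in rad. In form: x y z yaw; .... A call has 1 to 10 rows; each row shifts and turns the commanded pose from where the row before left it, along the tool's axes as they then stand; what a row does not reach is not made up. A row lasts 1/8 s, in which the tool goes at most 62.5 mm and 10.7 degrees, less where a joint would pass 70% of its speed; a pose out of reach is approached as far as the arm can. A call is refused whole if a number of a shift passes 0.0625 or a number of a turn 0.188, either way. A call with a gripper value outside its range is refused whole. OPENING is the opening, from 0 (shut) to 1 (fully open), set as the call begins (- or left out, the last holds). The fingers move at their own pace and stop on an object; FORCE is the grip in N (left out, the last holds). Time passes only in rows, so rows that do not move let the fingers close. It gives the time, the measured TCP pose, the force, the opening and the grip force at its end, in the units of the state.
- ctrl.sense(): the state, without advancing time (a new reading comes with each control period).
- viewer.capture(name): name is "side" or "top" or "wrist"; returns a dict with "color" (400x640x3 uint8, red, green, blue), "vertical_fov" (degrees; the focal length in pixels is half the picture's height over the tangent of half this angle, whatever the lens; pixels are square), "cx", "cy" (the principal point, pixels), "pose" (4x4, takes a point from camera to world coordinates). Camera axes: x right, y down, z forward; pixel columns grow to the right and rows downward; lengths in mm; the calibration is good to about 2 mm. A picture is of the moment at which its call begins. There is no depth.
- ctrl.finish_job(): hands the job in; it is judged then, once.
Trained networks look in the newest picture that a camera, given by its name, has taken for a name from the list of things; names that differ only in an ending like _2 or _b are one class to them, and where a whole thing is asked for, a point or a joint stands for the part that bears it (a point fixed in the world has none). Each returns a list of dicts, best first, with "p" (0 to 1); they miss things now and then, are a little off and sometimes report something else, mostly with a low value. They report only what shows in the picture. A call takes as long as a camera call. They do not tell look-alikes from the thing itself.
- models.boxes_of(camera, query): "at" ([x, y, z] in mm, in world coordinates, good to about 4 mm: the middle of the surface that is visible of it).
The state is a dict: "time_s": time; "joints": joint angles; "dq": joint speeds; "tau": joint torques, N m; "eef_pos": TCP position; "ee_rot": TCP orientation; "force": force on the tool from outside, world axes, zero at the start; "wrist_torque": the same for the moment, N m; "grip_width": opening from 0.0 (shut) to 1.0 (fully open); "grip_force": force on a finger pad.
Only numpy, scipy, OpenCV 4.12 (cv2) and the standard library are available. Lean on these libraries where they do the work, as an engineer would, in place of code of your own. Each camera call takes 0.05 s, during which the arm holds its last target. There are 200 camera calls.

## Task

Put together the small gauge stand: take the orange sleeve with the hole in its side, turn its hole to the side of the red spring button, and slide it down over the stand's post so that it pushes the button in and goes fully home, with the button popping out through the hole. Leave it standing locked there and let go. Do not disturb the plain grey sleeve, which has no hole.

Things in the scene. Friction and masses are not known exactly. Their poses are not given: they have to be found in the camera images.
- hole_sleeve: orange sleeve standing loose, 100 mm tall, 150 g. Origin: centre of its bottom mouth, z up. Up to 62 mm a round tube, 37 mm outside, 29 mm inside, open below; above that a solid square head, 37 mm in x, 36 mm in y, to be gripped, best on its y faces. One hole, in the -x wall, 13 mm wide, 22 to 40 mm up; white stripes on the head's -x face and top show the hole's side.
- plain_sleeve: grey sleeve of the same shape and size with no hole and no stripe, standing loose: the wrong one, to be left alone. Origin: centre of its bottom.
- stand: fixed stand: grey plate 100x100x8 mm; origin: centre of its underside, z up. Dark collar, 44 mm wide, top 20 mm up: the sleeve's seat. Steel post 25 mm thick, straight to 66 mm up, tapering to 8 mm thick at 80 mm; 2 mm play all round in the sleeve. Button on the post's -x side, white stripe on the plate below it. The sleeve fits with its x axis along the stand's, within 12 degrees.
- snap_button (a joint): red button in the post, 6 mm wide, 45 to 58 mm above the worktop, sloped above, square below. 0 = out (tip 21 mm from the post's axis), 0.009 = flush; spring 1 N (out) to 3 N (flush). The sleeve's mouth pressed down on the slope with about 10 N pushes it in by itself (to 0.0045 or more); it springs out in the hole in the last 3 mm before the seat.
Things that resemble listed ones, but are neither listed nor needed, are in the scene too. Of the things that look like the hole_sleeve, the largest one is meant.

How it is judged (in metres and radians):
On the way:
1. the orange sleeve is over the post and presses the button in (horizontal distance between hole_sleeve and stand below 0.01 m and z of hole_sleeve in the frame of stand below 0.058 m and value of joint snap_button above 0.003 m), for 0.05 s.
At the end, for the whole second after the job is handed in: The orange sleeve stands at rest on the stand's post, centred within 6 mm, upright within 7 degrees, its bottom no more than 3.5 mm above the seat collar, and the button has sprung out through its hole (less than 3 mm pressed) (horizontal distance between hole_sleeve and stand below 0.006 m and z of hole_sleeve in the frame of stand below 0.0235 m and angle between hole_sleeve's own z axis and vertical below 0.12 rad and value of joint snap_button below 0.003 m and linear speed of hole_sleeve below 0.02 m/s); the robot touches nothing.
It fails at once if the plain grey sleeve is shifted by more than 30 mm or tipped (distance of plain_sleeve from where it was at the start of the episode above 0.03 m or angle between plain_sleeve's own z axis and vertical above 0.35 rad).
It also fails if it takes over 35 s, if anything falls off the work surface, if the arm or the gripper's body presses on something with over 40 N, if the wrist force passes 120 N, or if a joint passes its speed limit or range.

## Working session

There is one attempt and no reset: what is moved stays moved. The work goes in short steps, Python scripts to look and compute and a shell command to move; the robot and the scene stay as the last step left them, time stands still between calls to the robot, and variables do not carry over. Pictures are saved under pics/ and viewed, at most 10 in all, crops included, and the job is handed in when it is done.

```bash
mkdir -p pics
cat > h.py <<'E'
import numpy as np, cv2
from rig import ctrl, viewer, models
def snap(c,f):
    d=viewer.capture(c); cv2.imwrite('pics/'+f,d['color'][:,:,::-1]); return d
def proj(d,p):
    T=np.array(d['pose']); q=np.linalg.inv(T)@np.append(p,1); f=200/np.tan(np.radians(d['vertical_fov'])/2)
    return np.array([d['cx']+f*q[0]/q[2], d['cy']+f*q[1]/q[2]])
def ray(d,u,v,z):
    T=np.array(d['pose']); f=200/np.tan(np.radians(d['vertical_fov'])/2)
    r=T[:3,:3]@np.array([(u-d['cx'])/f,(v-d['cy'])/f,1]); o=T[:3,3]
    return o+r*(z-o[2])/r[2]
E
python3 - <<'E'
from h import *
s=ctrl.sense(); print(s)
for c in ['top','side']:
    d=snap(c,c+'0.png'); print(c,d['vertical_fov'],d['cx'],d['cy'],np.round(d['pose'],3).tolist())
    for q in ['hole_sleeve','plain_sleeve','stand','snap_button']:
        print(q,[(np.round(b['at']).tolist(),round(b['p'],2),proj(d,b['at']).round().tolist()) for b in models.boxes_of(c,q)])
E
```

```text
{'time_s': 0.0, 'joints': array([ 1.08762315e+00,  3.13458623e-01,  1.49845941e+00,  2.02816118e-05,
        1.33098933e+00, -2.23396426e-01]), 'dq': array([-6.76820124e-04, -1.31686714e-03,  8.69569550e-04,  5.19490548e-04,
        1.52648428e-04,  7.19807220e-05]), 'tau': array([ 6.70475474e-04, -4.12271726e+01, -2.59732962e+01, -1.84632618e-04,
        4.24492799e-03,  7.68046363e-06]), 'eef_pos': array([134.73443987, 507.14615955, 230.72225997]), 'ee_rot': array([-2.36672846e-04,  1.29525828e-01,  9.91575831e-01, -6.13348236e-04]), 'force': array([ 0.79918119, -0.29695921,  0.6139098 ]), 'wrist_torque': array([ 0.03329605, -0.02621152, -0.01900954]), 'grip_force': 0.0, 'grip_width': 0.9930466404892658}
top 57.4292543032001 317.60032272869336 189.74642310786214 [[0.007, -0.991, 0.133, 406.155], [-1.0, -0.004, 0.028, -31.503], [-0.027, -0.133, -0.991, 881.347], [0.0, 0.0, 0.0, 1.0]]
hole_sleeve [([501.0, -172.0, 102.0], 0.58, [393.0, 195.0]), ([444.0, -238.0, 76.0], 0.58, [422.0, 222.0]), ([417.0, -148.0, 75.0], 0.56, [381.0, 234.0])]
plain_sleeve [([480.0, 185.0, 100.0], 0.6, [227.0, 204.0])]
stand [([552.0, 10.0, 7.0], 0.95, [311.0, 178.0])]
snap_button []
side 50.517417860280155 311.43588893733937 202.7229802307832 [[0.978, -0.122, 0.17, 341.031], [-0.208, -0.499, 0.841, -820.616], [-0.017, -0.858, -0.513, 537.744], [0.0, 0.0, 0.0, 1.0]]
hole_sleeve [([441.0, -257.0, 56.0], 0.86, [305.0, 272.0]), ([415.0, -162.0, 51.0], 0.82, [282.0, 244.0]), ([499.0, -186.0, 68.0], 0.66, [328.0, 238.0])]
plain_sleeve [([478.0, 175.0, 61.0], 0.8, [286.0, 163.0])]
stand [([559.0, 1.0, 14.0], 0.58, [333.0, 208.0])]
snap_button []
```

Run:
```python
import cv2
a=cv2.imread('pics/top0.png')[120:270,200:460]; cv2.imwrite('pics/top0c.png',cv2.resize(a,None,fx=3,fy=3,interpolation=2))
a=cv2.imread('pics/side0.png')[110:310,220:420]; cv2.imwrite('pics/side0c.png',cv2.resize(a,None,fx=3,fy=3,interpolation=2))
```

```text
(no output)
```

View pics/top0c.png

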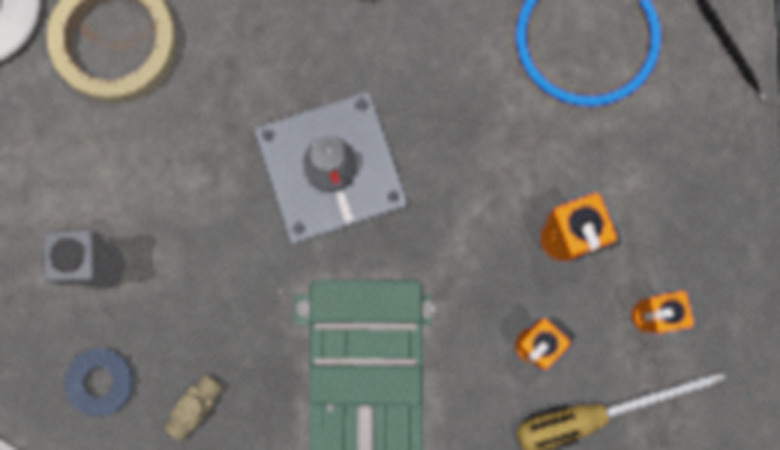

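View pics/side0c.png

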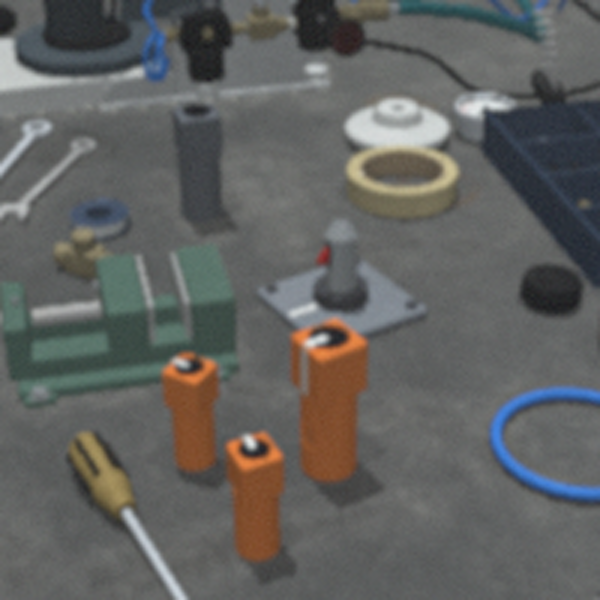

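The orange sleeve nearest the back (top crop 587,222) is the largest; its stripe and the stand's stripe both face −x, slightly −y. The grey sleeve is far away at about (480, 185).

```bash
python3 -m pendant '-0.036 -0.038 -0.004 0;-0.036 -0.038 -0.004 0;-0.036 -0.038 -0.004 0;-0.036 -0.038 -0.004 0;-0.036 -0.038 -0.004 0;-0.036 -0.038 -0.004 0;-0.036 -0.038 -0.004 0;-0.036 -0.038 -0.004 0;-0.036 -0.038 -0.004 0;-0.036 -0.038 -0.004 0' 1
python3 - <<'E'
from h import *
d=snap('wrist','w1.png'); print(d['vertical_fov'],d['cx'],d['cy'],np.round(d['pose'],3).tolist(),ctrl.sense()['eef_pos'],ctrl.sense()['ee_rot'])
for q in ['hole_sleeve','stand']:
    print(q,[(np.round(b['at']).tolist(),round(b['p'],2),proj(d,b['at']).round().tolist()) for b in models.boxes_of('wrist',q)])
t=cv2.imread('pics/top0.png');f=np.load
E
```

```text
time_s: 1.75
eef_pos: [385.7, 45.9, 271.7]
ee_rot: [0.0, 0.13, 0.992, 0.0]
force: [0.3, 0.9, -0.7]
grip_width: 1.0
grip_force: 0.0
63.96417368369896 317.8327605495796 198.0171180694266 [[0.258, 0.918, 0.301, 308.383], [0.966, -0.246, -0.079, 65.83], [0.002, 0.312, -0.95, 414.169], [0.0, 0.0, 0.0, 1.0]] [388.1309914   41.73062673 271.81824123] [ 0.00101788  0.13133296  0.99133725 -0.00103317]
hole_sleeve [([439.0, -233.0, 59.0], 0.89, [114.0, 264.0]), ([421.0, -144.0, 68.0], 0.72, [171.0, 238.0]), ([484.0, -175.0, 71.0], 0.68, [167.0, 289.0])]
stand [([554.0, 15.0, 5.0], 0.66, [327.0, 274.0])]
```

View pics/w1.png

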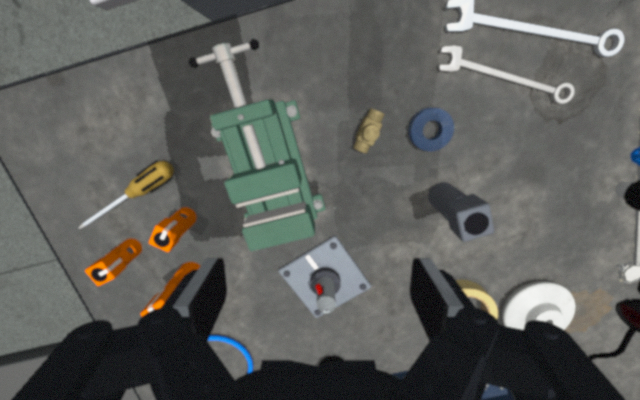

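Wrist view: the plate has corners at about (334,237),(370,287),(317,318),(279,271), with its stripe at (311,263). The large sleeve is half hidden by the left finger, at (170,290).

```bash
cat >> h.py <<'E'
def quad(d,pts,z):
    P=np.array([ray(d,u,v,z)[:2] for u,v in pts]); c=P.mean(0); e=np.roll(P,-1,0)-P
    print('centre',c.round(1),'sides',np.hypot(*e.T).round(1),'ang',np.degrees(np.arctan2(e[:,1],e[:,0])).round(1)); return P
E
python3 - <<'E'
from h import *
d=viewer.capture('wrist'); quad(d,[(334,237),(370,287),(317,318),(279,271)],8)
t=viewer.capture('top')
c=lambda L:[(u/3+200,v/3+120) for u,v in L]
quad(t,c([(365,94),(406,205),(292,242),(256,129)]),8)
quad(t,c([(601,194),(620,240),(573,255),(553,207)]),100)
print('post top',ray(t,*c([(328,150)])[0],80)[:2], ray(d,325,304,80)[:2])
E
```

```text
centre [559.3   9.7] sides [96.9 94.9 97.9 94.9] ang [  18.8  -70.2 -161.2  109.2]
centre [557.9  11.9] sides [97.3 96.3 97.4 93.4] ang [-159.9  108.3   18.4  -71.7]
centre [ 501.2 -177. ] sides [35.5 35.3 37.  35.7] ang [-159.   108.    21.5  -74.5]
post top [558.27592822   9.6993176 ] [548.67476707  10.76731296]
```

```bash
python3 -m pendant '0 0 0 -0.147;0 0 0 -0.147;0 0 0 -0.147;0 0 0 -0.145;-0.0073 -0.0487 0.012 0;-0.0073 -0.0487 0.012 0;-0.0073 -0.0487 0.012 0;-0.0073 -0.0487 0.012 0;-0.0073 -0.0487 0.012 0;0 0 0 0' 1
python3 - <<'E'
from h import *
d=snap('wrist','w2.png'); s=ctrl.sense();print(s['eef_pos'],s['ee_rot'],np.round(d['pose'],3).tolist())
b=models.boxes_of('wrist','hole_sleeve');print([(np.round(x['at']).tolist(),round(x['p'],2),proj(d,x['at']).round().tolist()) for x in b])
E
```

```text
time_s: 3.25
eef_pos: [498.2, -171.9, 209.8]
ee_rot: [-0.001, -0.162, 0.987, 0.001]
force: [0.0, 0.3, 0.0]
grip_width: 0.999
grip_force: 0.0
[ 497.85057673 -170.58999735  210.62754436] [-5.57875783e-04 -1.62565858e-01  9.86697343e-01  6.19943670e-04] [[-0.319, 0.901, 0.293, 422.736], [0.948, 0.302, 0.101, -198.063], [0.002, 0.31, -0.951, 352.506], [0.0, 0.0, 0.0, 1.0]]
[([439.0, -242.0, 73.0], 0.86, [260.0, 96.0]), ([497.0, -179.0, 101.0], 0.78, [310.0, 192.0]), ([420.0, -155.0, 76.0], 0.69, [367.0, 108.0])]
```

View pics/w2.png

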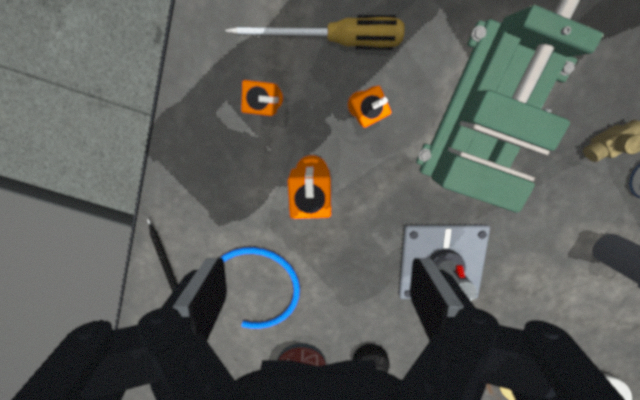

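The sleeve's head (about 289–331, 178–219) and the plate are both square with the tool, and both stripes point to tool +x.

Run:
```python
from h import *
d=viewer.capture('wrist'); im=d['color'].astype(int)
m=((im[...,0]>im[...,2]+70)&(im[...,0]>130)).astype(np.uint8)
m[:150]=0;m[225:]=0;m[:,:270]=0;m[:,350:]=0
for r in range(150,225,4):
    c=np.flatnonzero(m[r]); print(r,c.min() if len(c) else 0,c.max() if len(c) else 0,end=' | ')
c=np.flatnonzero(m[:,300]|0);print(c.min(),c.max()); c=np.flatnonzero(m[:,328]);print(c.min(),c.max()); c=np.flatnonzero(m[:,292]);print(c.min(),c.max())
g=m.sum(0); 
quad(d,[(289,178),(330,178),(331.5,219),(289,219)],100)
quad(d,[(404,226),(490,225.5),(491,299),(402,299)],8)
print(proj(d,[0,0,0]))
```

```text
150 0 0 | 154 0 0 | 158 301 317 | 162 298 320 | 166 297 323 | 170 291 325 | 174 288 326 | 178 286 328 | 182 285 328 | 186 286 328 | 190 286 328 | 194 286 328 | 198 286 328 | 202 287 328 | 206 287 328 | 210 287 329 | 214 287 328 | 218 0 0 | 222 0 0 | 159 217
178 215
169 217
centre [ 503.6 -175.2] sides [33.5 36.1 36.2 36. ] ang [ 108.7   21.4  -71.3 -162.9]
centre [558.9  16.5] sides [100.6 102.5 112.9 100.4] ang [ 109.    28.9  -71.4 -158. ]
[ 760.79096497 -396.55944772]
```

Run:
```python
from h import *
d=snap('wrist','w3.png'); s=ctrl.sense();print(s['eef_pos'],s['ee_rot'])
im=d['color'].astype(int)
m=((im[...,0]>im[...,2]+70)&(im[...,0]>130)).astype(np.uint8)
c=[np.flatnonzero(m[r,270:350])+270 for r in range(190,214)]; l=np.median([x.min() for x in c])-.0; r=np.median([x.max() for x in c])+1
b=np.median([np.flatnonzero(m[150:240,k]).max()+151 for k in list(range(292,300))+list(range(318,326))])
x=np.array([np.cos(np.radians(18.7)),np.sin(np.radians(18.7))])
L,R,B=ray(d,l,200,100)[:2],ray(d,r,200,100)[:2],ray(d,(l+r)/2,b,100)[:2]
print(l,r,b,'width',np.hypot(*(R-L)),'centre',B-18.5*x)
cv2.imwrite('pics/w3c.png',cv2.resize(cv2.imread('pics/w3.png')[150:310,260:510],None,fx=3,fy=3,interpolation=2))
```

```text
[ 497.73117743 -169.73670537  211.90487137] [ 2.77016813e-04 -1.63322631e-01  9.86572665e-01 -1.34620918e-04]
286.0 329.0 217.5 width 35.987041857685064 centre [ 502.75772681 -177.61800131]
```

View pics/w3c.png

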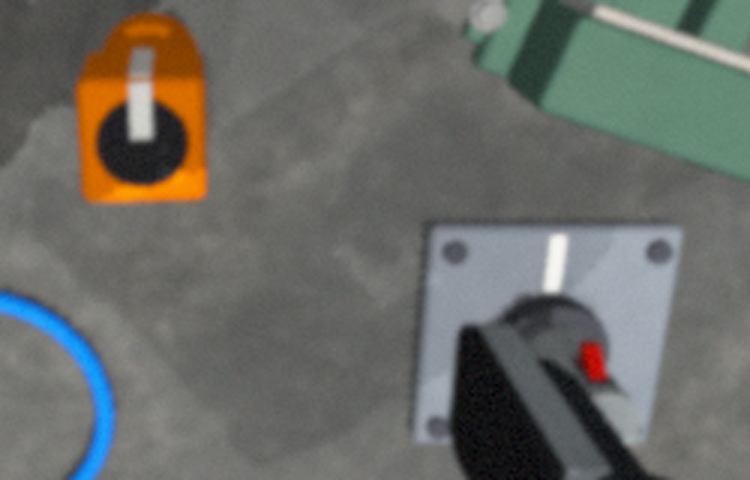

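```bash
python3 -m pendant '-0.0025 -0.008 0.025 0;0 0 0.03 0;0 0 0.025 0;0 0 0 0;0 0 0 0' 1
python3 - <<'E'
from h import *
x=np.array([np.cos(np.radians(18.7)),np.sin(np.radians(18.7))])
for i in range(3):
    d=snap('wrist','w4.png'); s=ctrl.sense();print(s['eef_pos'])
    im=d['color'].astype(int)
    m=((im[...,0]>im[...,2]+70)&(im[...,0]>130)).astype(np.uint8)
    u,v=proj(d,[502.8,-177.6,100]).astype(int)
    row=np.flatnonzero(m[v]);col=[np.flatnonzero(m[v:v+60,k]).max()+v+1 for k in (u-15,u+15)]
    print(u,v,row.min(),row.max()+1,col,'c',ray(d,(row.min()+row.max()+1)/2,np.mean(col),100)[:2]-18.5*x)
E
```

```text
time_s: 4.08
eef_pos: [503.3, -177.8, 132.8]
ee_rot: [0.001, -0.163, 0.987, -0.001]
force: [-0.7, -0.3, -0.1]
grip_width: 1.005
grip_force: 0.0
[ 503.29721726 -177.97875276  132.87049851]
319 233 289 348 [np.int64(260), np.int64(260)] c [ 502.38417301 -178.09596055]
[ 503.25290026 -178.06653293  132.72524257]
319 233 289 349 [np.int64(260), np.int64(260)] c [ 502.37535567 -177.9923147 ]
[ 503.14096802 -178.10597076  132.48282639]
319 233 290 349 [np.int64(260), np.int64(260)] c [ 502.1454333  -177.82869062]
```

View pics/w4.png

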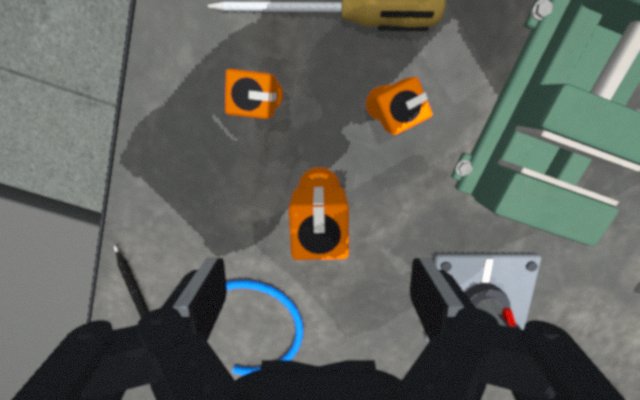

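The sleeve is centred between the fingers (320,233), square with the tool. Descend and grip.

```bash
python3 -m pendant '0.0005 0 0.034 0;0 0 0.033 0;0 0 0 0' 1
python3 -m pendant '0 0 0 0;0 0 0 0;0 0 0 0;0 0 0 0;0 0 0 0;0 0 0 0' 0 60
```

```text
time_s: 4.6
eef_pos: [501.4, -177.7, 63.3]
ee_rot: [-0.001, -0.162, 0.987, 0.001]
force: [0.2, -0.3, -0.3]
grip_width: 0.998
grip_force: 0.0
time_s: 5.35
eef_pos: [502.7, -178.5, 65.5]
ee_rot: [0.001, -0.162, 0.987, -0.001]
force: [-0.2, 0.8, 4.7]
grip_width: 0.414
grip_force: 59.2
```

```bash
python3 -m pendant '0 0 -0.03 0;0 0 -0.04 0;0 0 -0.04 0;-0.022 0.02 0 0;-0.022 0.02 0 0;-0.022 0.02 0 0;0 0 0 0;0 0 0 0'
python3 - <<'E'
from h import *
d=snap('wrist','w5.png'); s=ctrl.sense();print(s['eef_pos'],s['ee_rot'])
np.save('d5.npy',d,allow_pickle=True)
E
```

```text
time_s: 6.35
eef_pos: [545.3, -100.6, 174.3]
ee_rot: [-0.0, -0.162, 0.987, -0.0]
force: [-0.4, -0.3, -1.8]
grip_width: 0.415
grip_force: 60.2
[ 545.21514558 -100.82148956  174.34286852] [-1.19005845e-04 -1.62101427e-01  9.86774093e-01 -4.57167919e-05]
```

View pics/w5.png

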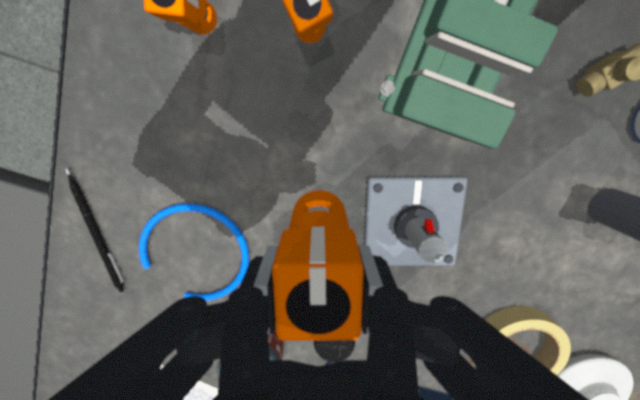

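Run:
```python
from h import *
d=np.load('d5.npy',allow_pickle=True).item()
im=d['color'].astype(np.uint8); hsv=cv2.cvtColor(im,cv2.COLOR_RGB2HSV)
sub=cv2.resize(im[165:280,355:475],None,fx=5,fy=5,interpolation=2); cv2.imwrite('pics/w5c.png',sub[:,:,::-1])
g=cv2.cvtColor(im,cv2.COLOR_RGB2GRAY).astype(int)
print('top edge',[(k,165+int(np.argmax(np.diff(g[165:190,k])))+1) for k in (380,395,440,455)])
print('bottom',[(k,255+int(np.argmin(np.diff(g[255:280,k])))+1) for k in (385,395,410,450)])
print('left',[(r,355+int(np.argmax(np.diff(g[r,355:380])))+1) for r in (185,195,205,225,245)])
print('right',[(r,450+int(np.argmin(np.diff(g[r,450:475])))+1) for r in (185,195,205,225,240)])
P=quad(d,[(369.5,178),(466.5,178),(459.5,265.5),(365.5,266)],8)
print('post top',ray(d,433,247,80)[:2])
o=((im[...,0].astype(int)>im[...,2]+70)&(im[...,0]>130))
for r in (290,310,330): c=np.flatnonzero(o[r,250:390])+250; print(r,c.min(),c.max()+1)
print([np.flatnonzero(o[200:360,k]).max()+201 for k in (282,290,345,355)])
zt=174.3-65.5+100
B=ray(d,318,340.5,zt)[:2]; print('sleeve centre',B-18.5*np.array([.947,.321]))
```

```text
top edge [(380, 178), (395, 178), (440, 179), (455, 178)]
bottom [(385, 261), (395, 266), (410, 266), (450, 256)]
left [(185, 369), (195, 369), (205, 367), (225, 367), (245, 367)]
right [(185, 454), (195, 465), (205, 464), (225, 461), (240, 459)]
centre [559.9  11.1] sides [ 96.5  98.6 102.5  99. ] ang [ 108.6   22.5  -71.  -161. ]
post top [552.91807783   1.24285174]
290 275 362
310 276 361
330 277 361
[np.int64(341), np.int64(341), np.int64(340), np.int64(340)]
sleeve centre [ 544.6154598  -101.20982647]
```

View pics/w5c.png

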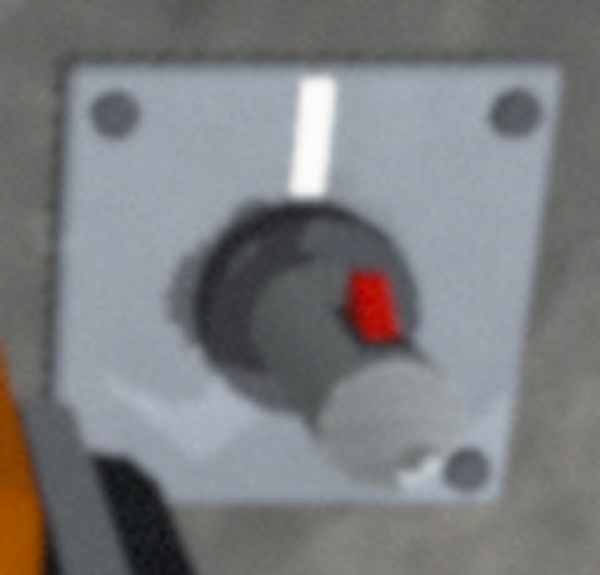

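The button (crop 373,305) is on the stripe's side. The collar's centre is at about crop (307,307), and the cone's tip is near the highlight at about (420,465).

Run:
```python
from h import *
d=np.load('d5.npy',allow_pickle=True).item()
f=lambda u,v:(355+u/5,165+v/5)
print('collar',ray(d,*f(307,307),20)[:2],'dia',np.hypot(*(ray(d,*f(197,307),20)-ray(d,*f(418,307),20))[:2]))
for c in [(559,11)]:
    for n,z in (('collar',20),('tip',80),('taper',66)):
        u,v=proj(d,[*c,z]); print(n,((u-355)*5,(v-165)*5))
```

```text
collar [558.44168429   8.05822832] dia 44.42170867854887
collar (np.float64(319.2640877641455), np.float64(313.7320931622139))
tip (np.float64(428.0808078742453), np.float64(458.38767960764386))
taper (np.float64(398.7055774549202), np.float64(419.33769557046946))
```

```bash
python3 -m pendant '-0.0165 0.0335 0 0;-0.0165 0.0335 0 0;-0.0165 0.0335 0 0;0 0 0 0;0 0 0 0;0 0 0 0'
python3 - <<'E'
from h import *
s=ctrl.sense();print(s['eef_pos'],s['force'])
for c in ('side','top'):
    d=snap(c,c+'6.png'); im=d['color'].astype(int); o=(im[...,0]>im[...,2]+70)&(im[...,0]>130)
    ref=cv2.imread(f'pics/{c}0.png')[:,:,::-1].astype(int)
    for z in (125,150,205):
        u,v=proj(d,[559,10,z]); r=int(round(v)); k=np.flatnonzero(o[r,int(u)-30:int(u)+30])+int(u)-30
        print(c,z,u.round(1),v.round(1),'mid',(k.min()+k.max())/2 if len(k) else None,len(k))
    for z in (62,64,72):
        u,v=proj(d,[559,10,z]); print('post',z,u.round(1),v.round(1),ref[int(round(v)),int(u)-12:int(u)+13].sum(1)//3)
a=cv2.imread('pics/side6.png')[80:280,230:430];cv2.imwrite('pics/side6c.png',cv2.resize(a,None,fx=3,fy=3,interpolation=2))
E
```

```text
time_s: 7.15
eef_pos: [560.2, 9.6, 174.3]
ee_rot: [-0.0, -0.162, 0.987, -0.0]
force: [0.1, 0.2, -1.3]
grip_width: 0.413
grip_force: 60.3
[560.16855398   9.62888982 174.31723726] [ 0.11267905  0.17923744 -1.3353863 ]
side 125 332.5 163.8 mid 334.0 3
side 150 332.6 153.5 mid None 0
side 205 332.8 129.9 mid None 0
post 62 332.3 188.5 [112 110 106 104 103 101 104 108 120 130 137 140 138 143 140 137 131 127
 121 109 107 103 105 103 100]
post 64 332.3 187.7 [112 110 106 104 103 101 104 108 120 130 137 140 138 143 140 137 131 127
 121 109 107 103 105 103 100]
post 72 332.3 184.7 [105 105 104 104 105 107 106 107 105 114 126 133 137 142 142 134 125 118
 103  99  99 102 100 101 104]
top 125 308.1 165.7 mid None 0
top 150 307.5 163.2 mid None 0
top 205 305.9 157.3 mid None 0
post 62 309.6 171.2 [153 154 154 152 127 106 122 140 146 146 141 138 145 138 133 131 126 108
  85  76  79  99 113 129 150]
post 64 309.6 171.0 [153 154 154 152 127 106 122 140 146 146 141 138 145 138 133 131 126 108
  85  76  79  99 113 129 150]
post 72 309.4 170.3 [155 154 154 154 139 117 120 141 142 140 133 136 150 143 131 128 126 106
  82  78  93 120 135 145 154]
```

View pics/side6c.png

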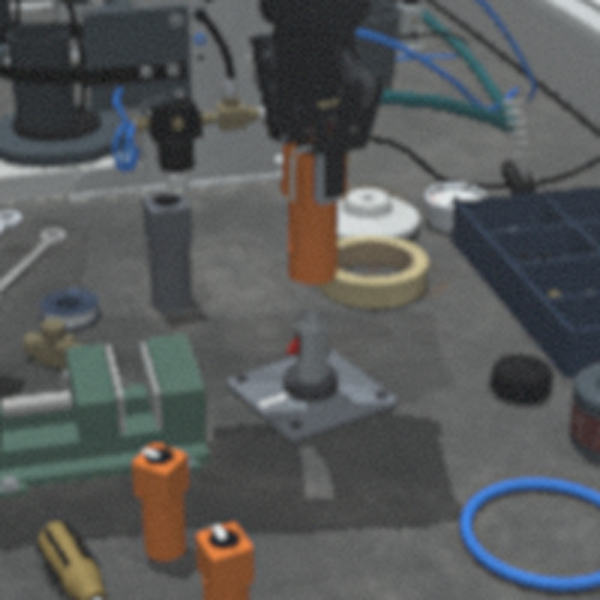

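Side view: sleeve tube mid-column 313.5 and post mid-column about 313, so it is above the post. Descend in steps while watching the force.

```bash
python3 -m pendant '0 0 0.02 0;0 0 0.015 0;0 0 0.01 0;0 0 0.003 0;0 0 0 0;0 0 0 0'; python3 -c "
from h import *
s=ctrl.sense();print(s['eef_pos'],s['force'],s['wrist_torque'])"
```

```text
time_s: 8.0
eef_pos: [560.5, 10.8, 126.8]
ee_rot: [0.0, -0.162, 0.987, -0.0]
force: [-0.3, 0.0, -1.9]
grip_width: 0.414
grip_force: 60.3
[560.4952391   10.772251   126.82752028] [-0.34776959  0.04065875 -1.9150346 ] [-0.06724257 -0.042161   -0.02070647]
```

```bash
python3 -m pendant '0 0 0.003 0;0 0 0.003 0;0 0 0.003 0;0 0 0 0'; python3 -m pendant '0 0 0.003 0;0 0 0.003 0;0 0 0.003 0;0 0 0.003 0;0 0 0 0'
```

```text
time_s: 8.5
eef_pos: [560.0, 10.7, 117.0]
ee_rot: [-0.0, -0.162, 0.987, -0.0]
force: [-1.6, -1.6, -0.7]
grip_width: 0.412
grip_force: 60.4
time_s: 9.12
eef_pos: [559.7, 10.8, 104.5]
ee_rot: [-0.001, -0.162, 0.987, 0.0]
force: [-1.7, -1.7, -4.4]
grip_width: 0.417
grip_force: 60.1
```

```bash
python3 -m pendant '0 0 0.004 0;0 0 0.004 0;0 0 0.004 0;0 0 0.003 0;0 0 0.002 0;0 0 0 0';  python3 -m pendant '0 0 0.002 0;0 0 0.002 0;0 0 0 0;0 0 0 0'
```

```text
time_s: 9.88
eef_pos: [560.5, 11.0, 88.2]
ee_rot: [0.0, -0.162, 0.987, 0.0]
force: [0.0, 0.1, -2.4]
grip_width: 0.415
grip_force: 60.3
time_s: 10.38
eef_pos: [560.7, 10.9, 85.5]
ee_rot: [0.001, -0.162, 0.987, -0.0]
force: [-3.8, 1.1, 8.6]
grip_width: 0.415
grip_force: 61.4
```

```bash
python3 -m pendant '0 0 0.001 0;0 0 0 0;0 0 0 0'
python3 - <<'E'
from h import *
d=snap('side','side7.png')
a=d['color'][100:230,270:400,::-1];cv2.imwrite('pics/side7c.png',cv2.resize(a,None,fx=4,fy=4,interpolation=2))
E
```

```text
time_s: 10.75
eef_pos: [560.8, 11.0, 85.4]
ee_rot: [0.001, -0.162, 0.987, -0.0]
force: [-5.5, 2.0, 14.9]
grip_width: 0.415
grip_force: 62.4
```

Position has stopped while force rises, so it is seated. Release and retreat.

```bash
python3 -m pendant '0 0 -0.0015 0;0 0 0 0;0 0 0 0;0 0 0 0;0 0 0 0;0 0 0 0' 1; python3 -m pendant '0 0 -0.02 0;0 0 -0.04 0;0 0 -0.04 0;0 0 -0.04 0;0.04 0 -0.02 0;0.04 0 0 0;0 0 0 0;0 0 0 0'
python3 - <<'E'
from h import *
d=snap('side','side8.png')
a=d['color'][100:230,270:400,::-1];
im=d['color'].astype(int); r=(im[...,0]>im[...,1]*2.5)&(im[...,0]>110)&(im[...,1]<60)
ys,xs=np.nonzero(r[130:230,290:370]); print('red px',len(xs),(xs.mean()+290,ys.mean()+130) if len(xs) else '')
x=np.array([.947,.321,0])
print('tip exp',proj(d,np.array([559.5,10.5,51])-21*x),'top exp',proj(d,[559.5,10.5,120]))
w=snap('wrist','w8.png')['color'][100:400,150:500,::-1]
cv2.imwrite('pics/fin.png',np.hstack([cv2.resize(a,(400,400),interpolation=2),cv2.resize(w,(400,400))]))
E
```

```text
time_s: 11.55
eef_pos: [560.2, 10.8, 84.8]
ee_rot: [0.0, -0.162, 0.987, 0.0]
force: [0.2, 0.4, -0.9]
grip_width: 1.001
grip_force: 0.0
time_s: 12.55
eef_pos: [485.0, -14.8, 244.9]
ee_rot: [0.0, -0.162, 0.987, -0.0]
force: [-0.3, 0.1, -0.4]
grip_width: 1.001
grip_force: 0.0
red px 0 
tip exp [324.77694059 194.88574806] top exp [332.66188681 165.69604903]
```

View pics/fin.png

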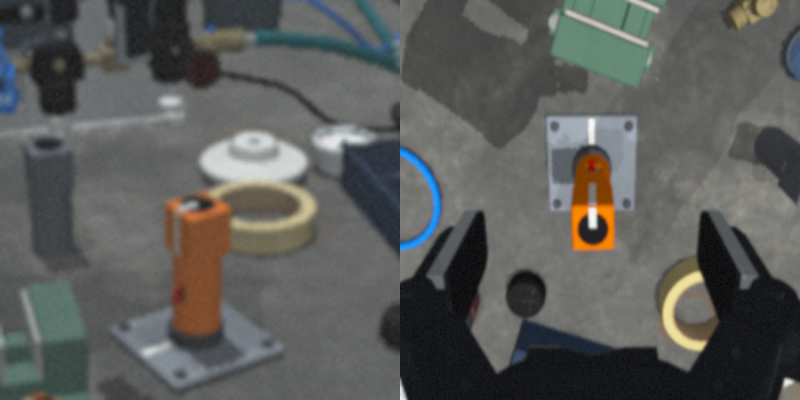

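The sleeve stands on the collar, upright, and the red button shows in its hole (side view 178,295; wrist view 593,165). The gripper is clear.

```bash
python3 -c "
from rig import ctrl
print(ctrl.finish_job())"
```

```text
the job is handed in; nothing more can be done
None
```

The orange sleeve is on the post, resting on the collar with the red button showing in its hole; the gripper is clear, the plain grey sleeve was not touched, and the job was handed in after about 12.6 s (no verdict came back).

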